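# Refit the battery of a stock scanner and hold its housing shut

### The job

The stockroom's handheld barcode scanner is open for a battery change. Set the battery on the shoe in the clamped lower half and slide it fully home against the contact block, contact end first, until the red latch springs up behind it; then fit the blue upper half onto the two brass dowels, scan-window end over the scan engine, and press it fully down against its rubber seal. Finish while still holding the two halves pressed tightly together, so that a colleague can drive the screws, and leave the glass vases, label roll and screwdriver where they are.

Things in the scene. Friction and masses are not known exactly. Their poses are not given: they have to be found in the camera images.
- base: Lower half of the scanner: grey tray 140 (x) x 60 (y) mm in an aluminium cradle 178 x 90 x 8 mm, fixed. Origin: centre of the cradle's underside, on the table; z up. Heights over the table: tray floor (green board) 12 mm, walls 20, rim seal 25, dowel tips 38 (highest). Dark scan engine near its +x end (x 35 to 46, y -22 to 4 mm, top 26). All base parts share these axes; the shoe runs along y = 0.
- shoe_drop (a point): Point on the tray floor (12 mm up, base x = -2 mm): set the centre of the battery's underside here, to 2 mm, battery axes as the base's. Its 4 tabs then pass beside the steel lips. Push it down to the floor, then slide it 16 mm along base -x so that the tabs run under the lips, home on shoe_stop.
- shoe_stop (a point): Foot of the contact block's face on the tray floor (base x = -46 mm; the fixed block is 10 mm high). battery_contact_end is here when the battery is home.
- shoe_lip (a point): Middle of one lip's top, 22 mm over the table. The shoe is a channel along base x: side guides with inner faces at y = +-24 mm; two steel lips a side reach in to y = +-18 mm, at base x -41 to -27 and -9 to 5 mm, from 7 to 10 mm above the tray floor.
- dowel_front (a point): Foot of the upright brass dowel at the scan-engine end (base x = +59, y = +18 mm), centre of its shoulder, 22 mm over the table. Dowel 8 mm across, 16 mm tall; its top 7 mm tapers to 3 mm across.
- dowel_rear (a point): The same for the like dowel at the contact-block end (base x = -59 mm, y = 0).
- seal (a joint): How far the black rubber seal on the tray's rim is pressed down: 0 free (top 3 mm above the dowel shoulders), 0.003 m when the upper half sits on the shoulders. It pushes up with 3 N at first and 8 N when closed: the upper half's weight does not close it, and it opens again when let go.
- latch (a joint): Red spring latch across the shoe at base x = 15 mm: 0 up (4 mm above the tray floor), about 0.004 m pushed flush. The battery at shoe_drop lies on it (about 4 N pushes it down); it springs up behind the battery's rear end once the battery is home and holds it with 1 mm of play.
- battery: Black battery, loose, upright: body 56 (x) x 32 (y) x 40 (z) mm, 0.12 kg, white label on top. Origin: centre of its underside. Orange tabs at the foot of both sides at x = +-16 mm, 12 mm long, 5 high, out to y = +-22. Copper contacts at its -x end. Grip it across the 32 mm, fingertips 17 mm or more above its underside to clear shoe and seal; about 50 N is safe.
- battery_contact_end (a point): Foot of the battery's copper-contact end, on its underside at battery x = -28 mm.
- cover: Blue upper half, a hood open below, upright: 140 (x) x 60 (y) x 46 (z) mm, 0.14 kg. Origin: centre of its lower edge plane. Solid ends, each with a 10 mm hole right down through it for a dowel: (x, y) = (59, 18) and (-59, 0) mm; inside 96 x 54 mm. Dark red scan window on its +x end, keys on top towards -x. Fitted: origin 22 mm above the base's, axes alike. Grip across the 60 mm, 70 N is safe.
- cover_front_hole (a point): Lower mouth of the dowel hole at the cover's scan-window end (cover x = +59, y = +18 mm, on its lower edge plane). Goes on dowel_front.
- vase_green: Clear glass vase with green rim, 76 mm across at the foot, 150 mm tall, bystander; origin under its centre.
- vase_blue: Clear glass vase with blue rim, 76 mm across at the foot, 130 mm tall, bystander; origin under its centre.
- label_roll: Roll of white labels, 48 mm across, 40 mm tall, standing on end, bystander; origin under its centre.
- screwdriver: Screwdriver with red handle, 170 mm long, lying on the table, bystander; origin under its middle.

How it is judged:
On the way:
1. the battery is home on the shoe, contact end against the block, and the latch is up behind it (distance between battery_contact_end and shoe_stop below 0.005 m and x of battery_contact_end in the frame of base below -0.044 m and value of joint latch below 0.0015 m), for 0.2 s.
At the end, for the whole second after the job is handed in: Battery end within 2 mm of the contact block, latch up behind it; upper half on both dowels, window end at the scan engine (front hole within 3 mm of its dowel, 0.04 rad), edge within 1.2 mm of the shoulders, seal pressed over 1.8 mm; halves press over 5 N, fingers still on it (3 N), at rest (all of step 1 and horizontal distance between cover_front_hole and dowel_front below 0.003 m and angle between the x axis of cover and the x axis of base, either way round below 0.04 rad and angle between cover's own z axis and vertical below 0.03 rad and z of cover in the frame of base below 0.0232 m and value of joint seal above 0.0018 m and contact force between cover and base above 5 N and contact force between the fingers and cover above 3 N and linear speed of cover below 0.02 m/s); the arm keeps its last pose, push and grip.
It fails at once if a vase, the label roll or the screwdriver is pushed more than 3 cm (distance of any of vase_green, vase_blue, label_roll, screwdriver from where it was at the start of the episode above 0.03 m).
It also fails if it takes over 51 s, if anything falls off the work surface, if the arm or the gripper's body presses on something with over 40 N, if the wrist force passes 120 N, or if a joint passes its speed limit or range.

### The arm

A 6-joint arm with a two-finger parallel gripper is mounted at the origin on the work surface. World frame = base frame: x ahead of the robot, y to its left, z up, the work surface at z = 0. Lengths are in m, angles in rad, forces in N, time in s.
With the tool pointing down it reaches from about 0.325 to 0.9 m from the base axis. Payload 3.5 kg.
Tool frame: the origin (TCP) lies midway between the tips of the shut fingers; the grasp point (between the pads) lies bot.grip_depth behind it (bot.grip_depth is the distance from the TCP to the grasp point, in m); z points along the fingers, y is the line along which they close (so a half turn about z gives the same grasp; the last joint's range is limited). The gripper opens to 85 mm and grips with 20 to 120 N. Pads are 22 mm wide; open, the fingers measure 114 mm over their backs; the gripper's body (76 mm by 85 mm) begins 54 mm behind the grasp point. The pads swing forward as they close: fully open they stand 13 mm farther back than shut.
Start: joints at [1.028, 0.276, -0.026, 1.268, 0, 1.467], TCP at [0.266, 0.566, 0.231] pointing down, gripper open.
Joint ranges: [-3.12, 3.12], [-0.85, 1.88], [-1.08, 1.24], [-1.95, 2.15], [-1.57, 1.53], [-3.14, 3.14]. Speed limits (rad/s): [2.57, 2.57, 3.14, 3.14, 3.14, 3.14].

### API

Orientations are given as a rotation vector (axis times angle).
In Python, from plant import status, camera, calibration, bot gives the robot as it stands.
- The arm moves only by the tool apply_moves, never from a script. Its argument "deltas" is a list of rows, each an object with "xyz": the shift along the tool's x, y, z in cm, a list of three; "angular": the turn, a rotation vector about the tool's x, y, z in degrees, a list of three; "claw": the finger opening in cm, from 0 to 8.54. In form: [{"xyz": [tx, ty, tz], "angular": [rx, ry, rz], "claw": claw}, ...]. A call has 1 to 10 rows; each row shifts and turns the commanded pose from where the row before left it, along the tool's axes as they then stand; what a row does not reach is not made up. A row lasts 1/10 s, in which the tool goes at most 50 mm and 8.59 degrees, less where a joint would pass 70% of its speed; a pose out of reach is approached as far as the arm can. A call is refused whole if a number of a shift passes 5 or a number of a turn 8.59, either way. A call with a gripper value outside its range is refused whole. The fingers move at their own pace and stop on an object; the grip force is fixed at half the most. Time passes only in rows, so rows that do not move let the fingers close. It gives the time, the measured TCP pose, the force, the opening and the grip force at its end, in the units of the state.
- status.get_state(): the state, without advancing time (a new reading comes with each control period).
- camera(name): name is "scene" or "top" or "wrist"; returns (picture, depth): 400x640x3 uint8, blue, green, red; 400x640 float32, m along the optical axis (not along the pixel's ray), 0 where there is no reading.
- calibration(name): a dict with "mtx" (3x3 intrinsics, pixels), "k1" (the pictures are not rectified: a ray, as slopes to the right and down, at radius r is drawn at 1 + k1 r^2 times it, then the intrinsics apply), "cam_to_world" (4x4, takes a point from camera to world coordinates). Camera axes: x right, y up, looking along -z (the intrinsics and any distortion apply to the point x, -y, -z); pixel columns grow to the right and rows downward; lengths in m; the calibration is good to about 2 mm. A picture is of the moment at which its call begins: read the wrist's pose just before it. calibration takes no time and is no camera call; for the wrist camera it gives the pose at the moment of the call.
- bot.close_job(): hands the job in; it is judged then, once.
The state is a dict: "clock": time; "q": joint angles; "joint_velocities": joint speeds; "joint_torque": joint torques, N m; "tool_pos": TCP position; "ee_rot": TCP orientation; "force": force on the tool from outside, world axes, zero at the start; "moment": the same for the moment, N m; "grip_width": opening from 0.0 (shut) to 1.0 (fully open); "finger_force": force on a finger pad.
Only numpy, scipy, OpenCV 4.12 (cv2) and the standard library are available. Lean on these libraries where they do the work, as an engineer would, in place of code of your own. Each camera call takes 0.05 s, during which the arm holds its last target. There are 200 camera calls.

## Working session

There is one attempt and no reset: what is moved stays moved. The work goes in short steps, Python scripts to look and compute and a tool call to move; the robot and the scene stay as the last step left them, time stands still between calls to the robot, and variables do not carry over. Pictures are saved under pics/ and viewed, at most 10 in all, crops included, and the job is handed in when it is done.

Besides the shell and the picture viewer there is one more tool, called after "Call:" as name(argument=value, ...) on one line, values as JSON. apply_moves: Moves the arm, as the interface text tells. Its arguments: {"type":"object","properties":{"deltas":{"type":"array"}},"required":["deltas"]}

```bash
mkdir -p pics; ls; python3 - <<'E'
from plant import status,camera,calibration,bot
import cv2,numpy as np
print(status.get_state(), bot.grip_depth)
for n in("top","scene"):
    p,d=camera(n); cv2.imwrite(f"pics/{n}0.png",p); np.savez(f"{n}0.npz",p=p,d=d,**calibration(n)); print(n,calibration(n))
E
```

```text
pics
{'clock': 0.0, 'q': array([ 1.02759598e+00,  2.77151542e-01, -2.79010774e-02,  1.26799829e+00,
       -9.65774638e-06,  1.46738903e+00]), 'joint_velocities': array([-0.00039824,  0.00094144, -0.00040357,  0.00081607, -0.00051578,
        0.00174792]), 'joint_torque': array([ 1.39424119e-03, -4.45502079e+01,  2.95205194e+01,  1.62731821e-02,
       -1.02068150e-04,  1.44629141e-06]), 'tool_pos': array([0.26570197, 0.56484033, 0.23013868]), 'ee_rot': array([-0.68511668, -3.06525133,  0.00336207]), 'force': array([ 0.51538049, -0.32400294,  0.00342678]), 'moment': array([-0.01086603, -0.00766229,  0.01423554]), 'finger_force': 0.0, 'grip_width': 0.998956680802718} 0.0187
top {'mtx': array([[435.58719792,   0.        , 315.50266242],
       [  0.        , 435.58719792, 194.49334684],
       [  0.        ,   0.        ,   1.        ]]), 'k1': -0.05531323434714577, 'cam_to_world': array([[ 0.02174656,  0.99857187, -0.04879861,  0.54996069],
       [-0.99961464,  0.0225597 ,  0.01617483,  0.00478744],
       [ 0.01725261,  0.04842806,  0.99867766,  1.18034069],
       [ 0.        ,  0.        ,  0.        ,  1.        ]])}
scene {'mtx': array([[415.43035831,   0.        , 314.94303087],
       [  0.        , 415.43035831, 198.06228929],
       [  0.        ,   0.        ,   1.        ]]), 'k1': -0.03206715258754944, 'cam_to_world': array([[ 0.77239904, -0.45265563,  0.44553631,  1.10872639],
       [ 0.63485519,  0.57115082, -0.52033223, -0.59366178],
       [-0.01893711,  0.68475515,  0.72852712,  0.88410936],
       [ 0.        ,  0.        ,  0.        ,  1.        ]])}
```

View pics/top0.png

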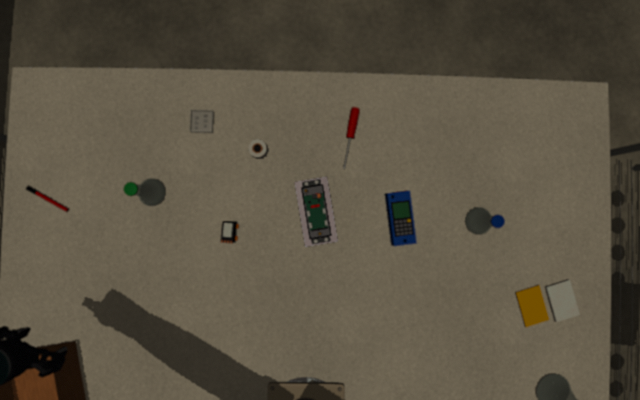

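View pics/scene0.png

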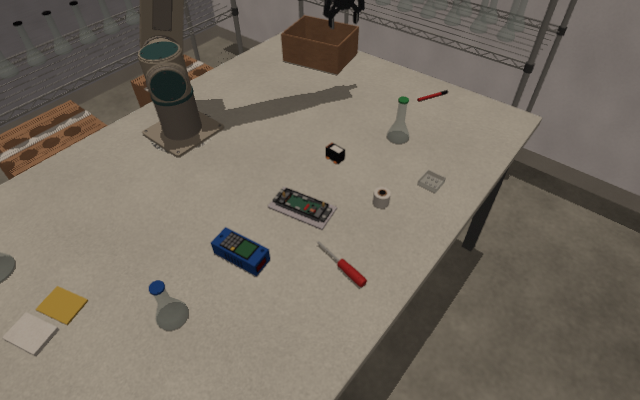

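The top view shows the battery at about (229,232), the base at (316,211), the cover at (401,218), the vases at (150,192) and (478,220), the roll at (258,149) and the screwdriver at (350,135). I'll write helpers, get coarse positions and view one zoomed crop.

```bash
cat > h.py <<'E'
import numpy as np,cv2
from scipy.spatial.transform import Rotation as R
def rays(c,uv):
    m=c["mtx"];uv=np.atleast_2d(uv).astype(float)
    D=np.array([c["k1"],0,0,0,0],float)
    n=cv2.undistortPoints(uv.reshape(-1,1,2),m,D).reshape(-1,2)
    d=np.c_[n[:,0],-n[:,1],-np.ones(len(n))]@c["cam_to_world"][:3,:3].T
    return c["cam_to_world"][:3,3],d
def plane(c,uv,z):
    o,d=rays(c,uv); return o+d*((z-o[2])/d[:,2])[:,None]
def proj(c,P):
    T=np.linalg.inv(c["cam_to_world"]);P=np.atleast_2d(P)@T[:3,:3].T+T[:3,3]
    n=np.c_[P[:,0],-P[:,1]]/-P[:,2:];r=(n**2).sum(1)[:,None]
    n=n*(1+c["k1"]*r);m=c["mtx"]
    return n*[m[0,0],m[1,1]]+m[:2,2]
def biggest(mask):
    cs,_=cv2.findContours(mask.astype(np.uint8),cv2.RETR_EXTERNAL,cv2.CHAIN_APPROX_NONE)
    return max(cs,key=cv2.contourArea)
E
python3 - <<'E'
from h import *
c=np.load("top0.npz"); s=np.load("scene0.npz")
p=c["p"]
hsv=cv2.cvtColor(p,cv2.COLOR_BGR2HSV)
q=p[160:260,200:440]
q=cv2.resize(q,None,fx=3.3,fy=3.3,interpolation=cv2.INTER_CUBIC); q=np.clip(q*1.8,0,255).astype(np.uint8)
s2=s["p"][135:275,205:345]; s2=np.clip(cv2.resize(s2,None,fx=1.9,fy=1.9,interpolation=cv2.INTER_CUBIC)*1.8,0,255).astype(np.uint8)
o=np.zeros((600,792,3),np.uint8);o[:330,:]=q;o[332:332+266,:266]=s2;cv2.imwrite("pics/z.png",o)
blue=(hsv[...,0]>100)&(hsv[...,0]<125)&(hsv[...,1]>150); blue[:,440:]=0
k=biggest(blue);r=cv2.minAreaRect(k);print("cover",r,plane(c,cv2.boxPoints(r),.046)); 
for n,uv,z in [("bat",(229,231),.04),("base",(316.5,211),.015),("vg",(152,192),0.0),("vb",(478,220),0.0),("roll",(258,149),.04),("sd",(353,110),.01),("sd2",(346,166),.01)]: print(n,plane(c,uv,z))
E
```

```text
cover ((400.300048828125, 217.90000915527344), (51.72248458862305, 23.194494247436523), 82.87498474121094) [[ 0.61167438 -0.1970557   0.046     ]
 [ 0.62061317 -0.25773393  0.046     ]
 [ 0.48667025 -0.27633519  0.046     ]
 [ 0.47808509 -0.21588121  0.046     ]]
bat [[0.50526372 0.20987086 0.04      ]]
base [[ 0.56277842 -0.01771481  0.015     ]]
vg [[0.60438039 0.43017331 0.        ]]
vb [[ 0.54762503 -0.46190437  0.        ]]
roll [[0.72215208 0.1403077  0.04      ]]
sd [[ 0.84007835 -0.11139125  0.01      ]]
sd2 [[ 0.68611646 -0.09493377  0.01      ]]
```

View pics/z.png

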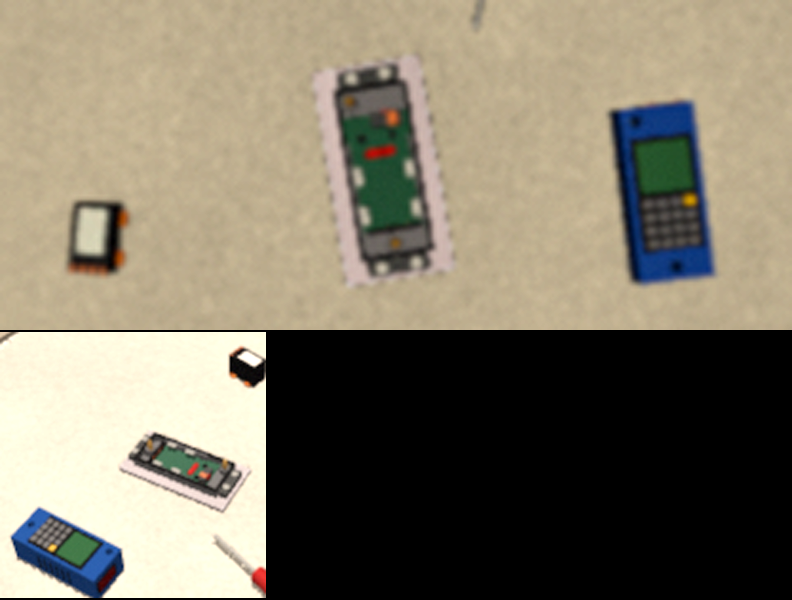

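The zoomed crop shows all three parts with +x pointing up the image, which is away from the robot. On the battery, the contacts face the robot at (90,268). On the base, the engine is at (372,98) and the latch at (380,152). On the cover, the window end is at the top. I'm moving above the battery.

Call:
apply_moves(deltas=[{"xyz":[0,0,0.3],"angular":[0,0,-8.4],"claw":8.54},{"xyz":[0,0,0.3],"angular":[0,0,-8.4],"claw":8.54},{"xyz":[0,0,0.3],"angular":[0,0,-8.4],"claw":8.54},{"xyz":[-2.5,-4.05,0.3],"angular":[0,0,0],"claw":8.54},{"xyz":[-2.5,-4.05,0.3],"angular":[0,0,0],"claw":8.54},{"xyz":[-2.5,-4.05,0.3],"angular":[0,0,0],"claw":8.54},{"xyz":[-2.5,-4.05,0.3],"angular":[0,0,0],"claw":8.54},{"xyz":[-2.5,-4.05,0.3],"angular":[0,0,0],"claw":8.54},{"xyz":[-2.5,-4.05,0.3],"angular":[0,0,0],"claw":8.54},{"xyz":[-2.5,-4.05,0.3],"angular":[0,0,0],"claw":8.54}])

```text
clock: 1.1
tool_pos: [0.4414, 0.2802, 0.2009]
ee_rot: [0.0, -3.141, 0.0]
force: [1.3, -0.1, 0.2]
grip_width: 1.004
finger_force: 0.0
```

Call:
apply_moves(deltas=[{"xyz":[-2.5,-4.05,0],"angular":[0,0,0],"claw":8.54},{"xyz":[-2.5,-4.05,0],"angular":[0,0,0],"claw":8.54},{"xyz":[0,0,0],"angular":[0,0,0],"claw":8.54},{"xyz":[0,0,0],"angular":[0,0,0],"claw":8.54}])

```text
clock: 1.5
tool_pos: [0.4911, 0.2, 0.2008]
ee_rot: [-0.004, -3.14, -0.0]
force: [-0.3, 0.1, -0.6]
grip_width: 0.996
finger_force: 0.0
```

```bash
cat >> h.py <<'E'
def shot(n,tag):
    from plant import camera,calibration
    k=calibration(n);p,d=camera(n); np.savez(f"{tag}.npz",p=p,d=d,**k); return p,d,k
def pose():
    from plant import status
    s=status.get_state(); Rm=R.from_rotvec(s["ee_rot"]).as_matrix()
    print("t",round(s["clock"],2),"tcp",s["tool_pos"].round(4),"yaw(y-90)",round(np.degrees(np.arctan2(Rm[1,1],Rm[0,1]))-90,2),"tilt",Rm[:,2].round(4),"F",s["force"].round(1),"w",round(s["grip_width"],3),s["finger_force"])
    return s,Rm
E
python3 - <<'E'
from h import *
s,Rm=pose()
p,d,k=shot("wrist","w1"); print(k["cam_to_world"].round(3),k["mtx"][0,0],k["k1"])
cv2.imwrite("pics/w1.png",np.clip(p*1.6,0,255).astype(np.uint8)); print(d.min(),np.median(d))
E
```

```text
t 1.5 tcp [0.4911 0.2    0.2008] yaw(y-90) -0.15 tilt [-1.3e-03  2.0e-04 -1.0e+00] F [-0.3  0.1 -0.6] w 0.996 0.0
[[ 0.003 -0.96  -0.28   0.42 ]
 [ 1.     0.003 -0.     0.2  ]
 [ 0.001 -0.28   0.96   0.343]
 [ 0.     0.     0.     1.   ]] 295.9986189864358 0.019135107714273472
0.0 0.33015475
```

View pics/w1.png

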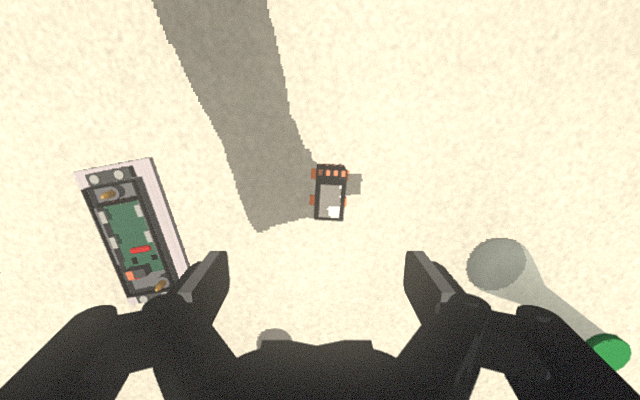

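The wrist view shows the battery top around (330,200) with its contacts at the upper edge. The base is at (135,230), with brass dowels at (107,195) and (158,285). I'll measure both from depth and colour.

```bash
cat >> h.py <<'E'
def cloud(c):
    h,w=c["d"].shape; v,u=np.mgrid[:h,:w]
    o,dr=rays(c,np.c_[u.ravel(),v.ravel()])
    P=o+dr*c["d"].ravel()[:,None]; P[c["d"].ravel()<=0]=np.nan
    return P.reshape(h,w,3)
def rect(P):
    r=cv2.minAreaRect((P[:,:2]*1000).astype(np.float32)); return r, cv2.boxPoints(r)
E
python3 - <<'E'
from h import *
c=np.load("w1.npz");P=cloud(c);p=c["p"];hsv=cv2.cvtColor(p,cv2.COLOR_BGR2HSV)
W=np.zeros(p.shape[:2],bool);W[155:228,305:355]=1
m=W&(abs(P[...,2]-.04)<.005); print("z",np.nanmedian(P[m][:,2]),m.sum(),rect(P[m]))
uv=np.argwhere(m)[:,::-1]; Q=plane(c,uv,.04); print("plane",rect(Q))
B=np.zeros(p.shape[:2],bool);B[150:310,70:200]=1
br=B&(hsv[...,0]>10)&(hsv[...,0]<28)&(hsv[...,1]>120)
n,l,st,ce=cv2.connectedComponentsWithStats(br.astype(np.uint8))
for i in range(1,n):
    if st[i,4]>8: print("brass",st[i],ce[i],hsv[l==i].mean(0),np.nanmin(P[l==i][:,2]),np.nanmax(P[l==i][:,2]), np.nanmean(P[l==i],0))
red=B&((hsv[...,0]<6)|(hsv[...,0]>174))&(hsv[...,1]>150)
k=biggest(red);M=cv2.moments(k);u=(M["m10"]/M["m00"],M["m01"]/M["m00"]);print("latch",u,plane(c,u,.016),cv2.minAreaRect(k))
seal=B&(P[...,2]>.020); print("high",rect(P[seal]))
for z0 in(.006,): 
    m=B&(abs(P[...,2]-.008)<.003)&(hsv[...,2]>80); print("cradle",m.sum(),rect(P[m]))
print(np.nanmedian(P[300:390,100:560][...,2]), np.nanmedian(P[20:100,350:600][...,2]))
E
```

```text
z 0.040118719435103894 1542 (((502.2007751464844, 214.43966674804688), (31.964143753051758, 56.06388854980469), 86.48558807373047), array([[473.24185, 200.20601],
       [529.2003 , 196.7693 ],
       [531.15967, 228.67332],
       [475.20123, 232.11003]], dtype=float32))
plane (((501.78857421875, 214.3880615234375), (31.87518310546875, 56.35594940185547), 86.5910415649414), array([[472.71277, 200.1542 ],
       [528.969  , 196.80313],
       [530.8644 , 228.62192],
       [474.60815, 231.97299]], dtype=float32))
brass [101 192  10   6  33] [105.24242424 194.93939394] [ 17.81818182 129.         109.06060606] 0.010648007692794614 0.03824318689618056 [ 0.50205963 -0.02636513  0.03391619]
brass [155 283   8   9  35] [158.         287.08571429] [ 17.97142857 133.45714286 103.65714286] 0.02513614879600684 0.03820067209037542 [0.61437035 0.01299333 0.03451891]
latch (139.97137014314927, 249.08588957055215) [[ 0.57415606 -0.01191091  0.016     ]] ((139.9423065185547, 249.2115478515625), (5.491251468658447, 20.19995880126953), 78.69007110595703)
high (((545.47265625, 61.055397033691406), (164.17684936523438, 219.69093322753906), 11.071757316589355), array([[443.81757 , 153.09224 ],
       [486.00665 , -62.50968 ],
       [647.12775 , -30.981445],
       [604.93866 , 184.62048 ]], dtype=float32))
cradle 2770 (((560.9434814453125, -16.990421295166016), (178.772705078125, 92.05084228515625), 10.460469245910645), array([[464.68643  ,  12.0413475],
       [481.39896  , -78.479645 ],
       [657.20056  , -46.02219  ],
       [640.48804  ,  44.498802 ]], dtype=float32))
0.2690302061229535 -4.6976074062621276e-05
```

Battery: centre (0.502, 0.214), yaw -3.5°, and its size and height match the spec. Base: centre (0.561, -0.017), yaw 10.5°, with the dowel spacing at 119 mm as it should be. Next is the grasp.

Call:
apply_moves(deltas=[{"xyz":[-1.1,1.44,1.0],"angular":[0,0,3.3],"claw":5.8},{"xyz":[0,0,4.5],"angular":[0,0,0],"claw":5.8},{"xyz":[0,0,4.5],"angular":[0,0,0],"claw":5.8},{"xyz":[0,0,4.5],"angular":[0,0,0],"claw":5.8},{"xyz":[0,0,3.5],"angular":[0,0,0],"claw":5.8},{"xyz":[0,0,0],"angular":[0,0,0],"claw":4.5},{"xyz":[0,0,0],"angular":[0,0,0],"claw":2.8},{"xyz":[0,0,0],"angular":[0,0,0],"claw":2.8},{"xyz":[0,0,0],"angular":[0,0,0],"claw":2.8},{"xyz":[0,0,0],"angular":[0,0,0],"claw":2.8}])

```text
clock: 2.55
tool_pos: [0.5036, 0.216, 0.0231]
ee_rot: [0.09, 3.137, 0.002]
force: [0.4, 0.9, -1.3]
grip_width: 0.362
finger_force: 62.5
```

```bash
python3 - <<'E'
from h import *
pose()
E
```

```text
t 2.55 tcp [0.5036 0.216  0.0231] yaw(y-90) -3.29 tilt [ 0.0033  0.001  -1.    ] F [ 0.4  0.9 -1.3] w 0.362 62.464152574539185
```

Call:
apply_moves(deltas=[{"xyz":[0,0,-4.0],"angular":[0,0,-6.9],"claw":2.8},{"xyz":[0,0,-4.0],"angular":[0,0,-6.9],"claw":2.8},{"xyz":[-0.24,-4.76,0],"angular":[0,0,0],"claw":2.8},{"xyz":[-0.24,-4.76,0],"angular":[0,0,0],"claw":2.8},{"xyz":[-0.24,-4.76,0],"angular":[0,0,0],"claw":2.8},{"xyz":[0,0,0],"angular":[0,0,0],"claw":2.8},{"xyz":[0,0,0],"angular":[0,0,0],"claw":2.8},{"xyz":[0,0,0],"angular":[0,0,0],"claw":2.8}])

```text
clock: 3.35
tool_pos: [0.535, 0.0768, 0.1017]
ee_rot: [-0.288, 3.128, 0.001]
force: [-0.0, -0.1, -1.5]
grip_width: 0.356
finger_force: 62.6
```

```bash
python3 - <<'E'
from h import *
s,Rm=pose()
p,d,k=shot("wrist","w2"); cv2.imwrite("pics/w2.png",np.clip(p*1.6,0,255).astype(np.uint8))
E
```

```text
t 3.35 tcp [0.535  0.0768 0.1017] yaw(y-90) 10.51 tilt [ 2.e-04  5.e-04 -1.e+00] F [-0.  -0.1 -1.5] w 0.356 62.5870156288147
```

View pics/w2.png

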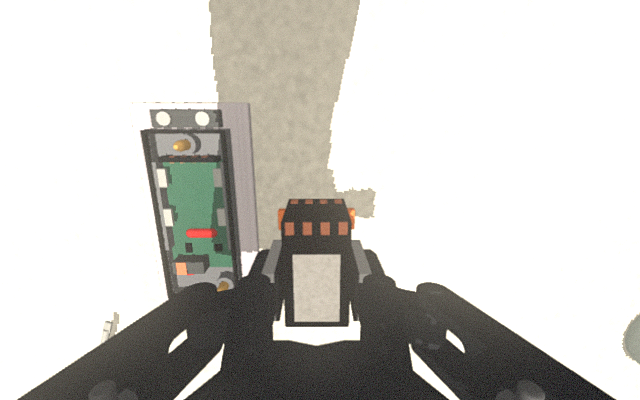

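The battery is held straight, with its top at x 285–350, y 237–325 and its contacts towards the robot. The base is at left, with the rear dowel at (182,146), the latch at (201,233) and the front dowel at (222,288).

```bash
python3 - <<'E'
from h import *
c=np.load("w2.npz");P=cloud(c);p=c["p"];hsv=cv2.cvtColor(p,cv2.COLOR_BGR2HSV)
B=np.zeros(p.shape[:2],bool);B[225:330,275:358]=1
zt=np.nanmedian(P[270:310,305:330][...,2]);print("top z",zt)
lab=B&(hsv[...,2]>50)&(abs(P[...,2]-zt)<.004)
k=biggest(lab);r=cv2.minAreaRect(k);print("label px",r,rect(plane(c,cv2.boxPoints(r),zt)))
m=B&(abs(P[...,2]-zt)<.004)&(abs(np.arange(640)-318)[None]<36); 
row=np.argwhere(m[:,310:328]); v0=row[:,0].min();print("contact edge row",v0,plane(c,(319,v0),zt))
# side faces of contact face at row 225: black extent
def cc(m,name,z,mn=8):
    n,l,st,ce=cv2.connectedComponentsWithStats(m.astype(np.uint8))
    for i in range(1,n):
        if st[i,4]>mn: print(name,st[i],ce[i].round(1),"P",np.nanmedian(P[l==i],0).round(4),"plane",plane(c,ce[i],z).round(4))
S=np.zeros_like(B);S[95:300,130:245]=1
cc(S&(P[...,2]>.0345)&(P[...,2]<.045),"dowel tip",.037,3)
cc(S&((hsv[...,0]<6)|(hsv[...,0]>174))&(hsv[...,1]>150),"latch",.016,20)
cc(S&(hsv[...,0]>65)&(hsv[...,0]<95)&(hsv[...,1]>60),"board",.012,100)
m=S&(abs(P[...,2]-.025)<.003);print("seal",m.sum(),rect(P[m]))
E
```

```text
top z 0.12058533727784942
label px ((324.4999694824219, 273.5), (64.99998474121094, 96.99998474121094), -0.0) (((535.1904296875, 80.495361328125), (50.90339660644531, 31.97995948791504), 10.456398963928223), array([[507.25943 ,  91.60065 ],
       [513.06335 ,  60.15176 ],
       [563.12146 ,  69.390076],
       [557.3175  , 100.83896 ]], dtype=float32))
contact edge row 225 [[0.51068539 0.07306005 0.12058534]]
dowel tip [173 142   9   9  58] [177.3 145.8] P [ 0.5026 -0.0269  0.0361] plane [[ 0.5025 -0.0267  0.037 ]]
latch [186 229  31   9 227] [200.8 232.6] P [ 0.5745 -0.0135  0.015 ] plane [[ 0.5741 -0.0132  0.016 ]]
board [ 164  162   68  105 3234] [195.2 206.3] P [ 0.5504 -0.0208  0.0118] plane [[ 0.5537 -0.0208  0.012 ]]
seal 2949 (((554.7595825195312, -18.101348876953125), (150.52105712890625, 61.52043533325195), 10.813191413879395), array([[475.0645   ,  -2.0067453],
       [486.60626  , -62.43483  ],
       [634.45465  , -34.195953 ],
       [622.9129   ,  26.232132 ]], dtype=float32))
```

```bash
python3 - <<'E'
from h import *
c=np.load("w2.npz");P=cloud(c);p=c["p"]
t=np.array([.535,.0768]);a=np.radians(10.5);u=np.array([np.cos(a),np.sin(a)]);n=np.array([-np.sin(a),np.cos(a)])
for r in list(range(228,250,2))+list(range(314,330,2)): 
    q=P[r,310]; print(r,q[2].round(4),p[r,310],"tool-rel x mm",((q[:2]-t)@u*1000).round(1))
for r in (245,300,318):
    g=p[r].max(1); l=[i for i in range(270,365) if abs(P[r,i,2]-.1206)<.003]; print(r,l[0],l[-1],[((P[r,i,:2]-t)@n*1000).round(1) for i in (l[0],l[-1])])
w=(p[...,:].min(2)>45);w[:, :285]=0;w[:,350:]=0;w[:250]=0;w[325:]=0
k=biggest(w&(abs(P[...,2]-.1206)<.004));x,y,W,H=cv2.boundingRect(k);q=plane(c,[(x+W/2-.5,y+H/2-.5)],.1206)[0,:2]-t;print("label",x,y,W,H,q@u*1000,q@n*1000)
E
```

```text
228 0.1204 [ 60  74 118] tool-rel x mm -23.1
230 0.12 [ 60  79 117] tool-rel x mm -22.0
232 0.1207 [ 59  78 119] tool-rel x mm -21.3
234 0.1201 [ 52  71 106] tool-rel x mm -20.1
236 0.1205 [37 38 44] tool-rel x mm -19.3
238 0.1198 [42 45 49] tool-rel x mm -18.0
240 0.1204 [35 41 44] tool-rel x mm -17.3
242 0.1198 [36 37 44] tool-rel x mm -16.0
244 0.1188 [34 35 41] tool-rel x mm -14.6
246 0.1197 [36 37 44] tool-rel x mm -14.0
248 0.12 [38 40 44] tool-rel x mm -13.1
314 0.1209 [118 129 135] tool-rel x mm 21.5
316 0.1202 [115 125 131] tool-rel x mm 23.1
318 0.1201 [115 125 131] tool-rel x mm 24.4
320 0.1199 [113 126 133] tool-rel x mm 25.7
322 0.1206 [49 49 52] tool-rel x mm 26.3
324 0.1206 [36 43 42] tool-rel x mm 27.5
326 0.1202 [62 68 73] tool-rel x mm 28.9
328 0.0001 [167 188 197] tool-rel x mm 129.1
245 282 351 [np.float64(-16.1), np.float64(15.6)]
300 284 349 [np.float64(-16.1), np.float64(15.4)]
318 285 349 [np.float64(-16.0), np.float64(15.7)]
label 292 252 50 71 6.773355682411207 -0.3578408136370575
```

Call:
apply_moves(deltas=[{"xyz":[-0.29,-4.79,0],"angular":[0,0,0],"claw":2.8},{"xyz":[-0.29,-4.79,0],"angular":[0,0,0],"claw":2.8},{"xyz":[0,0,2.0],"angular":[0,0,0],"claw":2.8},{"xyz":[0,0,2.0],"angular":[0,0,0],"claw":2.8},{"xyz":[0,0,0],"angular":[0,0,0],"claw":2.8},{"xyz":[0,0,0],"angular":[0,0,0],"claw":2.8}])

```text
clock: 4.0
tool_pos: [0.5577, -0.0156, 0.0611]
ee_rot: [0.29, -3.127, -0.001]
force: [-0.4, 1.2, -0.8]
grip_width: 0.354
finger_force: 62.5
```

```bash
python3 - <<'E'
from h import *
s,Rm=pose()
p,d,k=shot("wrist","w3"); cv2.imwrite("pics/w3.png",np.clip(p*1.6,0,255).astype(np.uint8))
E
```

```text
t 4.0 tcp [ 0.5577 -0.0156  0.0611] yaw(y-90) 10.6 tilt [-1.6e-03  3.0e-04 -1.0e+00] F [-0.4  1.2 -0.8] w 0.354 62.5448477268219
```

View pics/w3.png

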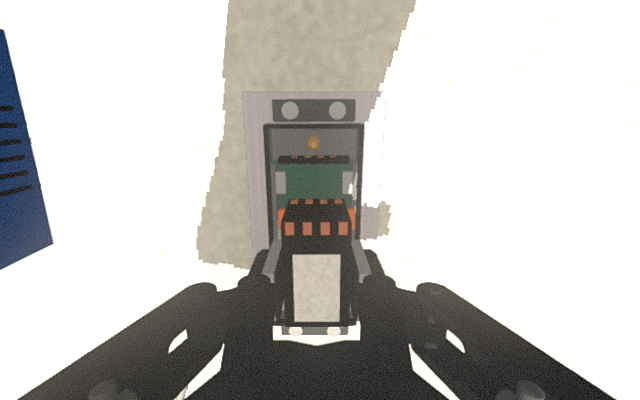

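The rear dowel is at (313,143), with lips at (280,182) and (350,185), and the battery is above the channel. I'll check lateral and fore-aft offsets in the tool frame.

```bash
python3 - <<'E'
from h import *
c=np.load("w3.npz");P=cloud(c);p=c["p"];hsv=cv2.cvtColor(p,cv2.COLOR_BGR2HSV)
t=np.array([.5577,-.0156]);a=np.radians(10.6);M=np.array([[np.cos(a),np.sin(a)],[-np.sin(a),np.cos(a)]])
f=lambda q:(M@(np.asarray(q)[:2]-t)*1000).round(1)
S=np.zeros(p.shape[:2],bool);S[125:160,285:345]=1
def cc(m,name,z,mn):
    n,l,st,ce=cv2.connectedComponentsWithStats(m.astype(np.uint8))
    for i in range(1,n):
        if st[i,4]>mn: print(name,st[i],ce[i].round(1),f(plane(c,ce[i],z)[0]),f(np.nanmedian(P[l==i],0)),np.nanmedian(P[l==i],0).round(4))
cc(S&(P[...,2]>.034)&(P[...,2]<.045),"tip",.037,3)
S[:]=0;S[150:205,265:365]=1
cc(S&(abs(P[...,2]-.022)<.002)&(hsv[...,1]<50)&(hsv[...,2]>90),"lip",.022,20)
S[:]=0;S[85:250,235:400]=1
m=S&(abs(P[...,2]-.008)<.002)&(hsv[...,2]>90);r,b=rect(P[m]);print(r,[f(x/1000) for x in b])
m=S&(abs(P[...,2]-.025)<.002);r,b=rect(P[m]);print(r,[f(x/1000) for x in b])
E
```

```text
tip [308 139  12  12 101] [313.6 144.4] [-55.9  -1.9] [-55.9  -1.9] [ 0.5031 -0.0277  0.0363]
lip [276 172   9  22 171] [280.2 182. ] [-31.2 -23. ] [-31.3 -22.9] [ 0.5312 -0.0438  0.0218]
lip [343 172  15  29 308] [349.8 183.9] [-30.   20.7] [-29.9  20.5] [ 0.5246 -0.0009  0.0219]
((526.658203125, -23.436519622802734), (107.84033203125, 90.60425567626953), 10.7254056930542) [array([-86. ,  43.2]), array([-85.8, -47.4]), array([ 22.1, -47.2]), array([21.9, 43.4])]
((531.6553955078125, -22.355857849121094), (79.31745147705078, 59.74849319458008), 10.674942016601562) [array([-66.5,  28. ]), array([-66.5, -31.8]), array([ 12.9, -31.7]), array([12.8, 28.1])]
```

Call:
apply_moves(deltas=[{"xyz":[-0.08,-0.17,0.3],"angular":[0,0,-0.1],"claw":2.8},{"xyz":[0,0,0.6],"angular":[0,0,0],"claw":2.8},{"xyz":[0,0,0.6],"angular":[0,0,0],"claw":2.8},{"xyz":[0,0,0.4],"angular":[0,0,0],"claw":2.8},{"xyz":[0,0,0.3],"angular":[0,0,0],"claw":2.8},{"xyz":[0,0,0.2],"angular":[0,0,0],"claw":2.8},{"xyz":[0,0,0],"angular":[0,0,0],"claw":2.8}])

```text
clock: 4.75
tool_pos: [0.5591, -0.0183, 0.0371]
ee_rot: [0.29, -3.127, -0.0]
force: [-0.6, 0.4, -0.1]
grip_width: 0.36
finger_force: 62.7
```

Call:
apply_moves(deltas=[{"xyz":[0,0.07,0.15],"angular":[0,0,0],"claw":2.8},{"xyz":[0,0,0.15],"angular":[0,0,0],"claw":2.8},{"xyz":[0,0,0],"angular":[0,0,0],"claw":2.8}])

```text
clock: 5.05
tool_pos: [0.5597, -0.018, 0.0346]
ee_rot: [-0.29, 3.128, -0.001]
force: [-1.1, -1.6, 1.8]
grip_width: 0.357
finger_force: 62.9
```

Call:
apply_moves(deltas=[{"xyz":[0,0,0.15],"angular":[0,0,0],"claw":2.8},{"xyz":[0,0,0.1],"angular":[0,0,0],"claw":2.8},{"xyz":[0,0,0],"angular":[0,0,0],"claw":2.8}])

```text
clock: 5.35
tool_pos: [0.5598, -0.0179, 0.0334]
ee_rot: [-0.29, 3.128, -0.001]
force: [-4.6, -1.4, 11.1]
grip_width: 0.358
finger_force: 64.2
```

Call:
apply_moves(deltas=[{"xyz":[0,0,0.1],"angular":[0,0,0],"claw":2.8},{"xyz":[0,0,0],"angular":[0,0,0],"claw":2.8}])

```text
clock: 5.55
tool_pos: [0.5598, -0.0179, 0.0334]
ee_rot: [-0.29, 3.127, -0.001]
force: [-6.4, -0.9, 17.2]
grip_width: 0.355
finger_force: 65.0
```

Call:
apply_moves(deltas=[{"xyz":[0.3,0,-0.05],"angular":[0,0,0],"claw":2.8},{"xyz":[0.4,0,0],"angular":[0,0,0],"claw":2.8},{"xyz":[0.4,0,0],"angular":[0,0,0],"claw":2.8},{"xyz":[0.3,0,0],"angular":[0,0,0],"claw":2.8},{"xyz":[0,0,0],"angular":[0,0,0],"claw":2.8}])

```text
clock: 6.05
tool_pos: [0.55, -0.0203, 0.0337]
ee_rot: [-0.29, 3.119, -0.001]
force: [2.8, 1.0, 7.2]
grip_width: 0.354
finger_force: 63.7
```

Call:
apply_moves(deltas=[{"xyz":[0.3,0,0],"angular":[0,0,0],"claw":2.8},{"xyz":[0.2,0,0],"angular":[0,0,0],"claw":2.8},{"xyz":[0,0,0],"angular":[0,0,0],"claw":2.8}])

```text
clock: 6.35
tool_pos: [0.5448, -0.0213, 0.0337]
ee_rot: [-0.29, 3.12, -0.001]
force: [3.5, 1.2, 7.4]
grip_width: 0.36
finger_force: 63.7
```

Call:
apply_moves(deltas=[{"xyz":[0.2,0,0],"angular":[0,0,0],"claw":2.8},{"xyz":[0,0,0],"angular":[0,0,0],"claw":2.8}])

```text
clock: 6.55
tool_pos: [0.5429, -0.0217, 0.0336]
ee_rot: [-0.29, 3.12, -0.001]
force: [3.5, 1.1, 7.0]
grip_width: 0.36
finger_force: 63.6
```

Call:
apply_moves(deltas=[{"xyz":[0.2,0,0],"angular":[0,0,0],"claw":2.8},{"xyz":[0,0,0],"angular":[0,0,0],"claw":2.8}])

```text
clock: 6.75
tool_pos: [0.5418, -0.0219, 0.0337]
ee_rot: [-0.29, 3.118, -0.001]
force: [3.9, 1.3, 5.1]
grip_width: 0.356
finger_force: 63.3
```

Call:
apply_moves(deltas=[{"xyz":[0.2,0,0],"angular":[0,0,0],"claw":2.8},{"xyz":[0,0,0],"angular":[0,0,0],"claw":2.8}])

```text
clock: 6.95
tool_pos: [0.5416, -0.022, 0.0338]
ee_rot: [-0.29, 3.115, 0.001]
force: [8.4, 2.0, 1.5]
grip_width: 0.357
finger_force: 62.9
```

Call:
apply_moves(deltas=[{"xyz":[0.2,0,0],"angular":[0,0,0],"claw":2.8},{"xyz":[0,0,0],"angular":[0,0,0],"claw":2.8}])

```text
clock: 7.15
tool_pos: [0.5414, -0.022, 0.034]
ee_rot: [-0.289, 3.111, 0.002]
force: [12.0, 3.0, -1.5]
grip_width: 0.355
finger_force: 62.5
```

Call:
apply_moves(deltas=[{"xyz":[-0.2,0,0],"angular":[0,0,0],"claw":5.0},{"xyz":[0,0,0],"angular":[0,0,0],"claw":6.0},{"xyz":[0,0,0],"angular":[0,0,0],"claw":6.0},{"xyz":[0,0,-4.5],"angular":[0,0,0],"claw":8.54},{"xyz":[0,0,-4.5],"angular":[0,0,0],"claw":8.54},{"xyz":[0,0,-4.5],"angular":[0,0,0],"claw":8.54},{"xyz":[0,-4.9,0],"angular":[0,0,0],"claw":8.54},{"xyz":[0,-4.9,0],"angular":[0,0,0],"claw":8.54},{"xyz":[0,0,0],"angular":[0,0,0],"claw":8.54},{"xyz":[0,0,0],"angular":[0,0,0],"claw":8.54}])

```text
clock: 8.15
tool_pos: [0.5518, -0.1193, 0.1655]
ee_rot: [0.286, -3.126, -0.002]
force: [-0.3, 0.6, -0.1]
grip_width: 1.002
finger_force: 0.0
```

```bash
python3 - <<'E'
from h import *
s,Rm=pose()
p,d,k=shot("wrist","w4"); cv2.imwrite("pics/w4.png",np.clip(p*1.6,0,255).astype(np.uint8))
E
```

```text
t 8.15 tcp [ 0.5518 -0.1193  0.1655] yaw(y-90) 10.46 tilt [-0.0022  0.0011 -1.    ] F [-0.3  0.6 -0.1] w 1.002 0.0
```

View pics/w4.png

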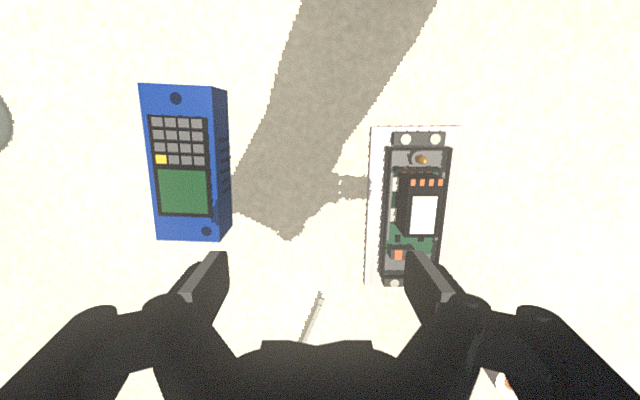

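The wrist view shows the cover at x 140–230, y 85–240, with its rear hole at (176,98) and front hole at (207,231). The battery is seated on the base at (422,205), and it hides the latch from here. I'll measure these and check the latch with the top camera.

```bash
python3 - <<'E'
from h import *
c=np.load("w4.npz");P=cloud(c);p=c["p"];hsv=cv2.cvtColor(p,cv2.COLOR_BGR2HSV)
B=np.zeros(p.shape[:2],bool);B[70:250,125:245]=1
m=B&(abs(P[...,2]-.046)<.004);print("cover",np.nanmedian(P[m][:,2]),rect(P[m]))
for lo,z in(((85,115,165,190),.046),((220,243,197,217),.046)):
    W=np.zeros_like(B);W[lo[0]:lo[1],lo[2]:lo[3]]=1
    k=biggest(W&(hsv[...,2]<45));M=cv2.moments(k);u=(M["m10"]/M["m00"],M["m01"]/M["m00"]);print("hole",u,M["m00"],plane(c,u,.046))
B[:]=0;B[120:300,365:465]=1
m=B&(abs(P[...,2]-.052)<.003);print("bat",m.sum(),rect(P[m]))
m=B&(P[...,2]>.0345)&(P[...,2]<.042)
n,l,st,ce=cv2.connectedComponentsWithStats(m.astype(np.uint8))
for i in range(1,n):
    if st[i,4]>10: print("hi",st[i],plane(c,ce[i],.037))
m=B&(abs(P[...,2]-.025)<.002);print("seal",rect(P[m]))
p,d,k=shot("top","t2");hsv=cv2.cvtColor(p,cv2.COLOR_BGR2HSV)
red=((hsv[...,0]<6)|(hsv[...,0]>174))&(hsv[...,1]>130);red[:195]=0;red[:,:290]=0;red[:,345:]=0;red[235:]=0
kk=biggest(red) if red.any() else None
print("latch", red.sum(), kk is not None and plane(k,cv2.minAreaRect(kk)[0],.016), kk is not None and cv2.minAreaRect(kk))
s,d,k=shot("scene","s2");uv=proj(k,[.5595,-.016,.02])[0];print(uv)
q=s[int(uv[1])-35:int(uv[1])+35,int(uv[0])-50:int(uv[0])+50]
a=cv2.resize(p[165:255,260:370],None,fx=4,fy=4,interpolation=cv2.INTER_CUBIC);b=cv2.resize(q,(440,308),interpolation=cv2.INTER_CUBIC)
o=np.zeros((680,440,3),np.uint8)[:600];o[:288,:]=a[:288];o[290:598]=b;cv2.imwrite("pics/v.png",np.clip(o*1.7,0,255).astype(np.uint8))
E
```

```text
cover 0.04640275430480434 (((548.5647583007812, -242.12474060058594), (140.8958740234375, 61.14585494995117), 7.8968586921691895), array([[ 474.58444, -221.5206 ],
       [ 482.98532, -282.0866 ],
       [ 622.54504, -262.72888],
       [ 614.14417, -202.16287]], dtype=float32))Traceback (most recent call last):
  File "<stdin>", line 7, in <module>
  File "h.py", line 18, in biggest
    return max(cs,key=cv2.contourArea)
ValueError: max() iterable argument is empty
```

Cover: centre (0.5486, -0.2421), yaw 7.9°, size correct. The hole threshold was wrong, so I'll skip the holes.

```bash
python3 - <<'E'
from h import *
c=np.load("w4.npz");P=cloud(c);p=c["p"];hsv=cv2.cvtColor(p,cv2.COLOR_BGR2HSV)
B=np.zeros(p.shape[:2],bool);B[120:300,365:465]=1
m=B&(abs(P[...,2]-.052)<.003);print("bat",m.sum(),rect(P[m]))
m=B&(P[...,2]>.0345)&(P[...,2]<.042)
n,l,st,ce=cv2.connectedComponentsWithStats(m.astype(np.uint8))
for i in range(1,n):
    if st[i,4]>10: print("hi",st[i],plane(c,ce[i],.037))
m=B&(abs(P[...,2]-.025)<.002);print("seal",rect(P[m]))
m=B&(abs(P[...,2]-.008)<.002)&(hsv[...,2]>90);print("cradle",rect(P[m]))
p,d,k=shot("top","t2");hsv=cv2.cvtColor(p,cv2.COLOR_BGR2HSV)
red=((hsv[...,0]<6)|(hsv[...,0]>174))&(hsv[...,1]>130);red[:195]=0;red[:,:290]=0;red[:,345:]=0;red[235:]=0
if red.any():
    r=cv2.minAreaRect(biggest(red));print("latch",red.sum(),r,plane(k,r[0],.016))
s,d,k=shot("scene","s2");uv=proj(k,[.5595,-.016,.02])[0];print(uv)
q=s[int(uv[1])-35:int(uv[1])+35,int(uv[0])-50:int(uv[0])+50]
a=cv2.resize(p[165:237,260:370],None,fx=4,fy=4,interpolation=cv2.INTER_CUBIC);b=cv2.resize(q,(440,308),interpolation=cv2.INTER_CUBIC)
cv2.imwrite("pics/v.png",np.clip(np.vstack([a,b])*1.7,0,255).astype(np.uint8))
E
```

```text
bat 2110 (((544.2536010742188, -22.102928161621094), (56.276710510253906, 32.349735260009766), 10.63368034362793), array([[513.6137  , -11.398176],
       [519.5832  , -43.19237 ],
       [574.8935  , -32.80768 ],
       [568.924   ,  -1.013485]], dtype=float32))
hi [420 157   7   8  40] [[ 0.50304616 -0.02885556  0.037     ]]
hi [399 175  40  58 181] [[ 0.53856002 -0.03378897  0.037     ]]
seal (((560.98779296875, -16.79595947265625), (140.19674682617188, 59.86989974975586), 10.790547370910645), array([[ 4.8652454e+02, -5.1408005e-01],
       [ 4.9773328e+02, -5.9325371e+01],
       [ 6.3545105e+02, -3.3077839e+01],
       [ 6.2424231e+02,  2.5733452e+01]], dtype=float32))
cradle (((561.220458984375, -16.8472900390625), (178.2239227294922, 89.87293243408203), 10.674687385559082), array([[465.32693 ,  10.805109],
       [481.97427 , -77.51255 ],
       [657.114   , -44.499687],
       [640.4667  ,  43.81797 ]], dtype=float32))
latch 29 ((314.9054260253906, 205.93243408203125), (3.1235809326171875, 8.38434886932373), 80.53767395019531) [[ 0.57621028 -0.01314     0.016     ]]
[300.4005905  202.71600781]
```

View pics/v.png

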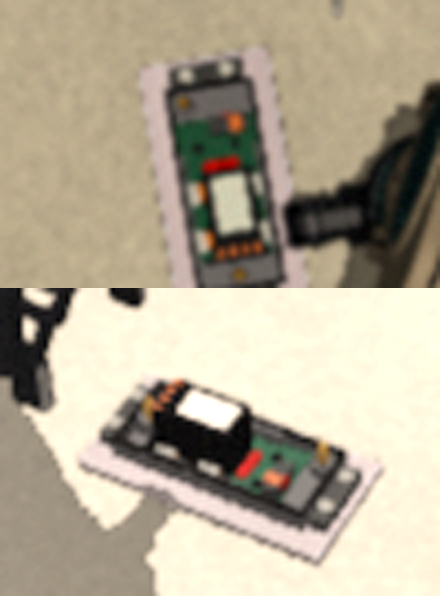

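The top crop shows the red latch fully visible just behind the battery's rear end at (222,163). The measured battery position of base x = -17.5 mm agrees, so the battery is home. Next I'll grasp the cover.

Call:
apply_moves(deltas=[{"xyz":[0,0,0],"angular":[0,0,2.56],"claw":8.54},{"xyz":[0.67,-4.04,0],"angular":[0,0,0],"claw":8.54},{"xyz":[0.67,-4.04,0],"angular":[0,0,0],"claw":8.54},{"xyz":[0.66,-4.04,0],"angular":[0,0,0],"claw":8.54},{"xyz":[0,0,4.5],"angular":[0,0,0],"claw":8.54},{"xyz":[0,0,4.0],"angular":[0,0,0],"claw":8.54},{"xyz":[0,0,0],"angular":[0,0,0],"claw":8.54},{"xyz":[0,0,0],"angular":[0,0,0],"claw":8.54}])

```text
clock: 9.1
tool_pos: [0.5491, -0.2398, 0.0808]
ee_rot: [0.222, -3.131, -0.003]
force: [-0.3, 1.1, 0.0]
grip_width: 0.996
finger_force: 0.0
```

```bash
python3 - <<'E'
from h import *
s,Rm=pose();t=s["tool_pos"]
p,d,k=shot("wrist","w5");P=cloud(np.load("w5.npz"))
cv2.imwrite("pics/w5.png",np.clip(p*1.6,0,255).astype(np.uint8))
hsv=cv2.cvtColor(p,cv2.COLOR_BGR2HSV)
b=(hsv[...,0]>100)&(hsv[...,0]<125)&(hsv[...,1]>120)&(abs(P[...,2]-.046)<.004)
m=b;r,bx=rect(P[m]);print(m.sum(),r)
for q in bx: print(Rm.T@(np.r_[q/1000,.046]-t)*1000)
E
```

```text
t 9.1 tcp [ 0.5491 -0.2398  0.0808] yaw(y-90) 8.13 tilt [-0.0027  0.0016 -1.    ] F [-0.3  1.1  0. ] w 0.996 0.0
2717 ((536.0416870117188, -155.8931884765625), (139.70169067382812, 233.66368103027344), 8.460233688354492)
[ 71.47393087 201.23263574  35.3225441 ]
[ 70.10877695 -32.42660448  34.86029258]
[-69.59016549 -31.6097833   34.52184154]
[-68.2250121  202.04946061  34.98409307]
```

Call:
apply_moves(deltas=[{"xyz":[0,-0.2,0.5],"angular":[0,0,0.2],"claw":8.54},{"xyz":[0,0,3.5],"angular":[0,0,0],"claw":8.54},{"xyz":[0,0,2.5],"angular":[0,0,0],"claw":8.54},{"xyz":[0,0,0.8],"angular":[0,0,0],"claw":8.54},{"xyz":[0,0,0],"angular":[0,0,0],"claw":7.0},{"xyz":[0,0,0],"angular":[0,0,0],"claw":5.6},{"xyz":[0,0,0],"angular":[0,0,0],"claw":5.6},{"xyz":[0,0,0],"angular":[0,0,0],"claw":5.6},{"xyz":[0,0,0],"angular":[0,0,0],"claw":5.6}])

```text
clock: 10.05
tool_pos: [0.5519, -0.2443, 0.0103]
ee_rot: [-0.215, 3.131, -0.003]
force: [-0.4, 0.1, 6.3]
grip_width: 0.695
finger_force: 66.7
```

Call:
apply_moves(deltas=[{"xyz":[0,0,-2.0],"angular":[0,0,0],"claw":5.6},{"xyz":[0,0,-4.0],"angular":[0,0,-2.7],"claw":5.6},{"xyz":[0,0,-3.0],"angular":[0,0,0],"claw":5.6},{"xyz":[0,4.5,0],"angular":[0,0,0],"claw":5.6},{"xyz":[0,4.5,0],"angular":[0,0,0],"claw":5.6},{"xyz":[0,0,0],"angular":[0,0,0],"claw":5.6},{"xyz":[0,0,0],"angular":[0,0,0],"claw":5.6},{"xyz":[0,0,0],"angular":[0,0,0],"claw":5.6}])

```text
clock: 10.85
tool_pos: [0.5341, -0.1555, 0.0984]
ee_rot: [-0.288, 3.128, -0.001]
force: [-0.1, 0.4, -1.3]
grip_width: 0.69
finger_force: 66.0
```

```bash
python3 - <<'E'
from h import *
s,Rm=pose();t=s["tool_pos"]
p,d,k=shot("wrist","w6");c=np.load("w6.npz");P=cloud(c)
cv2.imwrite("pics/w6.png",np.clip(p*1.6,0,255).astype(np.uint8))
T=(P-t)@Rm*1000   # tool-frame mm
zt=np.nanmedian(T[...,2][(abs(T[...,0])<60)&(abs(T[...,1])<20)&(T[...,2]<60)]);print("top tool z",zt)
hsv=cv2.cvtColor(p,cv2.COLOR_BGR2HSV)
b=(hsv[...,0]>100)&(hsv[...,0]<125)&(hsv[...,1]>120)&(abs(T[...,1])<45)&(abs(T[...,0])<95)&(abs(T[...,2]-zt)<8)
x,y,z=T[b].T; A=np.c_[x,y,np.ones_like(x)];co=np.linalg.lstsq(A,z,rcond=None)[0];res=z-A@co
for _ in range(5):
    g=abs(res)<2; co=np.linalg.lstsq(A[g],z[g],rcond=None)[0];res=z-A@co
print("plane slopes",co,g.sum()); print(rect(T[b][g]/1000))
E
```

```text
t 10.85 tcp [ 0.5341 -0.1555  0.0984] yaw(y-90) 10.53 tilt [ 5.e-04 -7.e-04 -1.e+00] F [-0.1  0.4 -1.3] w 0.69 65.97731620073318
top tool z -37.66293291106513
plane slopes [-2.50585622e-03 -1.62283972e-03 -3.55805034e+01] 5758
(((22.501136779785156, -0.6656589508056641), (59.899356842041016, 99.5955810546875), 89.6505126953125), array([[-27.47841 , -30.311031],
       [ 72.11532 , -30.91853 ],
       [ 72.48068 ,  28.979713],
       [-27.113045,  29.587212]], dtype=float32))
```

View pics/w6.png

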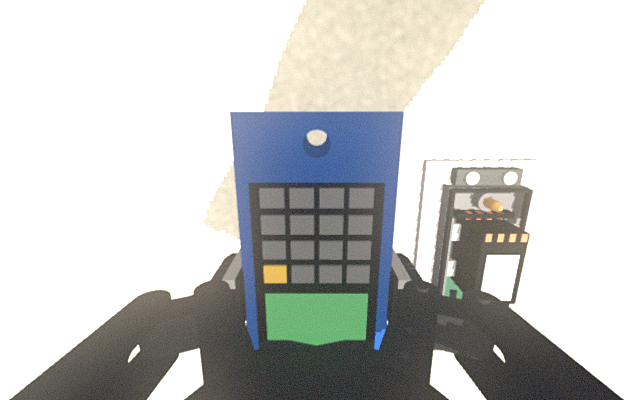

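The cover is held level and centred, with its rear hole at (316,140). Its centre in the tool frame is (+2.2, -0.6) mm. Moving over the base.

Call:
apply_moves(deltas=[{"xyz":[-1.81,4.4,0],"angular":[0,0,0.2],"claw":5.6},{"xyz":[-1.81,4.4,0],"angular":[0,0,0],"claw":5.6},{"xyz":[-1.8,4.4,0],"angular":[0,0,0],"claw":5.6},{"xyz":[0,0,1.5],"angular":[0,0,0],"claw":5.6},{"xyz":[0,0,0],"angular":[0,0,0],"claw":5.6},{"xyz":[0,0,0],"angular":[0,0,0],"claw":5.6}])

```text
clock: 11.5
tool_pos: [0.563, -0.0162, 0.0829]
ee_rot: [0.281, -3.128, 0.0]
force: [-0.2, 0.3, -1.4]
grip_width: 0.695
finger_force: 65.9
```

```bash
cat > fit.py <<'E'
from h import *
s,Rm=pose();t=s["tool_pos"]
p,d,k=shot("wrist","w7");P=cloud(np.load("w7.npz"));hsv=cv2.cvtColor(p,cv2.COLOR_BGR2HSV)
T=(P-t)@Rm*1000
b=(hsv[...,0]>100)&(hsv[...,0]<125)&(hsv[...,1]>120)&(abs(T[...,1])<45)&(abs(T[...,0])<95)&(abs(T[...,2]+36)<4)
r,bx=rect(T[b]/1000);e=bx[bx[:,0]>40];print("rear edge tool",e.tolist())
cx,cy=e[:,0].mean()-70.2,bx[:,1].mean()
w=(t+Rm@np.array([cx,cy,0])/1000)[:2];print("cover centre world",w,"bottom z",t[2]+.0365-.046)
B=np.array([.5611,-.0168]);print("tool shift cm",(Rm.T@np.r_[B-w,0]*100).round(2))
m=(abs(P[...,2]-.008)<.002)&(T[...,0]<130)&(T[...,0]>40)&(abs(T[...,1])<50)&(hsv[...,2]>90)
if m.sum()>50: r,bx=rect(T[m]/1000);print("cradle tool",m.sum(),bx.round(1).tolist())
E
python3 fit.py
```

```text
t 11.5 tcp [ 0.563  -0.0162  0.0829] yaw(y-90) 10.27 tilt [-1.4e-03 -2.0e-04 -1.0e+00] F [-0.2  0.3 -1.4] w 0.695 65.92618972063065
rear edge tool [[72.59712982177734, -30.423900604248047], [72.62622833251953, 29.2711181640625]]
cover centre world [ 0.5607621 -0.0171432] bottom z 0.07337941979297279
tool shift cm [-0.04  0.03 -0.  ]
cradle tool 1856 [[74.5999984741211, 44.099998474121094], [74.69999694824219, -46.29999923706055], [91.19999694824219, -46.29999923706055], [91.0999984741211, 44.099998474121094]]
```

Call:
apply_moves(deltas=[{"xyz":[-0.03,0,1.5],"angular":[0,0,0],"claw":5.6},{"xyz":[0,0,1.5],"angular":[0,0,0],"claw":5.6},{"xyz":[0,0,0.4],"angular":[0,0,0],"claw":5.6},{"xyz":[0,0,0.4],"angular":[0,0,0],"claw":5.6},{"xyz":[0,0,0.3],"angular":[0,0,0],"claw":5.6},{"xyz":[0,0,0],"angular":[0,0,0],"claw":5.6}])

```text
clock: 12.15
tool_pos: [0.5637, -0.0155, 0.0425]
ee_rot: [-0.282, 3.129, -0.0]
force: [-0.4, -0.3, -1.9]
grip_width: 0.692
finger_force: 66.0
```

Call:
apply_moves(deltas=[{"xyz":[0,0,0.3],"angular":[0,0,0],"claw":5.6},{"xyz":[0,0,0.3],"angular":[0,0,0],"claw":5.6},{"xyz":[0,0,0.2],"angular":[0,0,0],"claw":5.6},{"xyz":[0,0,0],"angular":[0,0,0],"claw":5.6}])

```text
clock: 12.55
tool_pos: [0.5638, -0.0153, 0.0346]
ee_rot: [-0.283, 3.128, -0.001]
force: [-1.7, -1.2, 1.9]
grip_width: 0.692
finger_force: 66.3
```

Call:
apply_moves(deltas=[{"xyz":[0,0,0.15],"angular":[0,0,0],"claw":5.6},{"xyz":[0,0,0.15],"angular":[0,0,0],"claw":5.6},{"xyz":[0,0,0],"angular":[0,0,0],"claw":5.6}])

```text
clock: 12.85
tool_pos: [0.5639, -0.0153, 0.0323]
ee_rot: [-0.283, 3.128, -0.001]
force: [-3.0, -0.5, 7.3]
grip_width: 0.696
finger_force: 67.1
```

Call:
apply_moves(deltas=[{"xyz":[0,0,0.1],"angular":[0,0,0],"claw":5.6},{"xyz":[0,0,0],"angular":[0,0,0],"claw":5.6}])

```text
clock: 13.05
tool_pos: [0.5638, -0.0153, 0.0322]
ee_rot: [-0.283, 3.128, -0.001]
force: [-5.1, 0.0, 14.0]
grip_width: 0.692
finger_force: 67.9
```

Call:
apply_moves(deltas=[{"xyz":[0,0,0.1],"angular":[0,0,0],"claw":5.6},{"xyz":[0,0,0],"angular":[0,0,0],"claw":5.6}])

```text
clock: 13.25
tool_pos: [0.5638, -0.0153, 0.0322]
ee_rot: [-0.283, 3.128, -0.001]
force: [-6.9, -0.5, 19.4]
grip_width: 0.694
finger_force: 68.6
```

Call:
apply_moves(deltas=[{"xyz":[0.05,0,0.03],"angular":[0,0,0],"claw":5.6},{"xyz":[0,0,0],"angular":[0,0,0],"claw":5.6},{"xyz":[0,0,0],"angular":[0,0,0],"claw":5.6}])

```text
clock: 13.55
tool_pos: [0.5639, -0.0153, 0.0322]
ee_rot: [-0.283, 3.127, -0.001]
force: [-7.0, 0.7, 20.0]
grip_width: 0.695
finger_force: 68.6
```

```bash
python3 fit.py; python3 - <<'E'
from h import *
c=np.load("w7.npz");P=cloud(c);p=c["p"];hsv=cv2.cvtColor(p,cv2.COLOR_BGR2HSV)
b=(hsv[...,0]>100)&(hsv[...,0]<125)&(hsv[...,1]>120)&(abs(P[...,2]-.068)<.005)
x,y,z=P[b].T; co=np.linalg.lstsq(np.c_[x-.561,y+.017,np.ones_like(x)],z,rcond=None)[0];print("top plane",co,b.sum())
E
```

```text
t 13.55 tcp [ 0.5639 -0.0153  0.0322] yaw(y-90) 10.35 tilt [ 1.8e-03 -2.0e-04 -1.0e+00] F [-7.   0.7 20. ] w 0.695 68.58660578727722
rear edge tool [[72.65512084960938, -30.25327491760254], [72.5975341796875, 29.54008674621582]]
cover centre world [ 0.56155845 -0.01615371] bottom z 0.02267688658577867
tool shift cm [ 0.06 -0.06 -0.  ]
cradle tool 3400 [[74.0, 43.29999923706055], [74.0, -46.79999923706055], [92.0999984741211, -46.79999923706055], [92.0999984741211, 43.29999923706055]]
top plane [-0.00028261  0.0009377   0.0678093 ] 8877
```

The cover's top plane is at 67.8 mm (68 expected) and level. It sits against a hard stop with about 20 N of press and the grip still on. Handing in.

```bash
python3 -c "
from plant import bot
print(bot.close_job())"
```

```text
the job is handed in; nothing more can be done
None
```

I handed the job in at about 13.6 s with the battery latched home on the shoe and the cover seated on both dowels, held down with about 20 N; the hand-in returned no verdict.

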